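# Hang the parts basket on the tall hook stand

## Robot

A 6-joint arm with a two-finger parallel gripper is mounted at the origin on the work surface. World frame = base frame: x ahead of the robot, y to its left, z up, the work surface at z = 0. Lengths are in m, angles in rad, forces in N, time in s.
With the tool pointing down it reaches from about 0.375 to 0.9 m from the base axis. Payload 3.1 kg.
Tool frame: the origin (TCP) lies between the finger pads; the fingertips stand 8 mm ahead of it and the grasp point (between the pads) lies 11 mm behind it; z points along the fingers, y is the line along which they close (so a half turn about z gives the same grasp; the last joint's range is limited). The gripper opens to 85 mm and grips with 20 to 120 N. Pads are 22 mm wide; open, the fingers measure 114 mm over their backs; the gripper's body (76 mm by 85 mm) begins 54 mm behind the grasp point. The pads swing forward as they close: fully open they stand 13 mm farther back than shut.
Start: joints at [1.135, 0.527, 1.433, -0, 1.181, -0.178], TCP at [0.159, 0.604, 0.239] pointing down, gripper open.
Joint ranges: [-3.08, 3.08], [-0.75, 2.2], [0.22, 2.44], [-1.43, 4.57], [0, 2.65], [-2.85, 2.85]. Speed limits (rad/s): [2.79, 2.79, 3.14, 3.14, 3.14, 3.14].

## Interface

Orientations are given as a unit quaternion [x, y, z, w].
In Python, from station import readout, cams, sign_off gives the robot as it stands.
- The arm moves only by the tool send_rows, never from a script. Its argument "commands" is text: rows parted by semicolons, each of 5 numbers parted by spaces: the finger opening in mm, from 0 to 85.4, then the shift along the tool's x, y, z each as a share of 0.02 m, from -1 to 1, then the turn about the tool's z as a share of 4 degrees, from -1 to 1. In form: grip dx dy dz spin; .... A call has 1 to 20 rows; each row shifts and turns the commanded pose from where the row before left it, along the tool's axes as they then stand; what a row does not reach is not made up. A row lasts 1/12 s, in which the tool goes at most 41.7 mm and 7.16 degrees, less where a joint would pass 70% of its speed; a pose out of reach is approached as far as the arm can. A call with a number of a shift or a turn outside -1 to 1 is refused whole. A call with a gripper value outside its range is refused whole. The fingers move at their own pace and stop on an object; "grip_force" is the grip in N (left out, the last holds). Time passes only in rows, so rows that do not move let the fingers close. It gives the time, the measured TCP pose, the force, the opening and the grip force at its end, in the units of the state.
- readout.sense(): the state, without advancing time (a new reading comes with each control period).
- cams.snapshot(name): name is "scene" or "side" or "wrist"; returns a dict with "pixels" (480x640x3 uint8, red, green, blue), "intrinsics" (3x3 intrinsics, pixels), "eye" and "rotation" of the camera in the world. Camera axes: x right, y down, z forward; pixel columns grow to the right and rows downward; lengths in m; the calibration is good to about 2 mm. A picture is of the moment at which its call begins. There is no depth.
- sign_off(): hands the job in; it is judged then, once.
The state is a dict: "t": time; "q": joint angles; "qd": joint speeds; "tau": joint torques, N m; "tcp_pos": TCP position; "tool_rot": TCP orientation; "force": force on the tool from outside, world axes, zero at the start; "ft_torque": the same for the moment, N m; "finger_gap": opening from 0.0 (shut) to 1.0 (fully open); "gripper_force": force on a finger pad.
Only numpy, scipy, OpenCV 4.12 (cv2) and the standard library are available. Lean on these libraries where they do the work, as an engineer would, in place of code of your own. Each camera call takes 0.05 s, during which the arm holds its last target. There are 200 camera calls.

## Task

The steel parts basket has been left lying on its side on the bench. Stand it upright on the bench and let go of it; then take it again by its handle and hang it by the handle's top bar over the prong of the taller hook stand, so that it hangs still and level, clear of the bench. Leave everything else on the bench where it is.

Things in the scene. Friction and masses are not known exactly. Their poses are not given: they have to be found in the camera images.
- basket: Steel parts basket, about 0.35 kg: open box 64 mm (its x) by 120 mm (its y) by 60 mm high (its z, towards the mouth), origin at the centre of its underside. Rigid handle over the mouth (see handle_mid), total height 145 mm. Starts lying on its -x side, mouth and handle pointing sideways, handle level, 32 mm above the bench. Centre of mass about 45 mm above the underside.
- handle_mid (a point): Middle of the handle's top bar, on its centre line, 140 mm above the basket's underside; same axes as the basket. The handle is fixed, of 10 mm square bar, in the plane x = 0: two legs along z at y = -55 and +55 mm, joined by this straight bar along y. Clear opening under the bar 75 mm high, 100 mm wide.
- tall_stand: The taller of two dark steel hook stands, fixed. Origin on the bench at its axis, z up. Base disc 100 mm across, 12 mm high; post 16 mm thick, 220 mm high. A prong of flat bar, 20 mm wide and 8 mm thick, runs level from the post along the stand's own -x, its top face at z = 200 mm, to x = -95 mm; there it turns straight up: a 6 mm thick lip (x = -95 to -101 mm) as wide, up to z = 222 mm.
- prong_mid (a point): Where a handle should rest: the middle of the tall stand's prong, on its top face, 55 mm out from the post axis. Same axes as the stand (prong along x, lip towards -x). A handle bar resting on the prong has its centre line 5 mm above this.
- short_stand: The shorter hook stand, 130 mm high with a prong at 110 mm that already carries a ring; fixed, same base disc, prong 55 mm long along its own -x. The two stands may stand either way round. Not to be used.
- spray_a: Bystander: upright spray can, 54 mm across, 160 mm high, origin at its underside.
- spray_b: Bystander: a second such can.
- jar: Bystander: glass jar, 60 mm across, 70 mm high, origin at its underside.
- wrench: Bystander: wrench lying flat along its x.
- screwdriver: Bystander: screwdriver lying along its x.
- bearing: Bystander: bearing ring lying flat, 60 mm across, 16 mm high.
- tape: Bystander: black roll lying flat, 64 mm across, 24 mm high.
Not all that is in view belongs to the job. What is shaped like the basket but turquoise is not meant.

How it is judged:
By the outcome, as a careful person would: the job done as asked, in the order asked, and still so for the second after the job is handed in, with the robot touching nothing.
It also fails if it takes over 54 s, if anything falls off the work surface, if the arm or the gripper's body presses on something with over 40 N, if the wrist force passes 120 N, or if a joint passes its speed limit or range.

## Working session

There is one attempt and no reset: what is moved stays moved. The work goes in short steps, Python scripts to look and compute and a tool call to move; the robot and the scene stay as the last step left them, time stands still between calls to the robot, and variables do not carry over. Pictures are saved under pics/ and viewed, at most 10 in all, crops included, and the job is handed in when it is done.

Besides the shell and the picture viewer there is one more tool, called after ">>>" as name(argument=value, ...), one argument or row to a line, values as JSON. send_rows: Moves the arm, as the interface text tells. Its arguments: {"type":"object","properties":{"commands":{"type":"string"},"grip_force":{"type":"number"}},"required":["commands"]}

```bash
ls; mkdir -p pics
cat > h.py <<'E'
import numpy as np,cv2,pickle
from station import readout,cams,sign_off
def snap(n,f=None):
    s=cams.snapshot(n); 
    if f: cv2.imwrite('pics/'+f,s['pixels'][:,:,::-1]); pickle.dump(s,open('pics/'+f+'.pkl','wb'))
    return s
def ld(f): return pickle.load(open('pics/'+f+'.pkl','rb'))
def ray(s,u,v):
    K=np.array(s['intrinsics']);R=np.array(s['rotation'])
    if R.shape!=(3,3):
        from scipy.spatial.transform import Rotation as Q; R=Q.from_quat(R).as_matrix()
    d=R@np.linalg.inv(K)@[u,v,1]; return np.array(s['eye']),d/np.linalg.norm(d)
def onz(s,u,v,z):
    e,d=ray(s,u,v); return e+d*(z-e[2])/d[2]
def tri(s1,p1,s2,p2):
    e1,d1=ray(s1,*p1);e2,d2=ray(s2,*p2)
    a=np.linalg.lstsq(np.c_[d1,-d2],e2-e1,rcond=None)[0]
    q1,q2=e1+a[0]*d1,e2+a[1]*d2; return (q1+q2)/2,np.linalg.norm(q1-q2)
E
python3 - <<'E'
from h import *
for n in ['scene','side','wrist']:
    s=snap(n,n+'0.png'); print(n,np.round(s['eye'],3),np.round(s['rotation'],3).tolist(),np.round(s['intrinsics'],1).tolist())
print(readout.sense())
E
```

```text
pics
scene [1.256 0.593 0.743] [0.377, 0.793, -0.434, -0.204] [[526.3, 0.0, 322.1], [0.0, 526.3, 239.5], [0.0, 0.0, 1.0]]
side [ 0.165 -0.963  1.14 ] [0.907, -0.16, 0.075, -0.384] [[564.6, 0.0, 309.9], [0.0, 564.6, 237.5], [0.0, 0.0, 1.0]]
wrist [0.086 0.623 0.372] [0.783, 0.604, 0.09, 0.119] [[334.8, 0.0, 320.8], [0.0, 334.8, 237.3], [0.0, 0.0, 1.0]]
{'t': 0.15, 'q': array([ 1.13452013e+00,  5.28244039e-01,  1.43358137e+00,  6.58547591e-05,
        1.18137883e+00, -1.78477299e-01]), 'qd': array([ 6.08296487e-05, -3.57291668e-03, -2.89247281e-03, -3.19101220e-04,
        1.82316275e-04, -9.20848016e-04]), 'tau': array([ 7.31512100e-04, -4.42741299e+01, -1.78277618e+01, -2.44985622e-04,
        5.62276880e-03, -3.76996525e-05]), 'tcp_pos': array([0.15906684, 0.60389154, 0.23857214]), 'tool_rot': array([ 1.28555179e-01,  9.91702030e-01, -7.58814091e-04, -2.72825542e-04]), 'force': array([ 0.51258755, -0.13964271, -0.12907349]), 'ft_torque': array([-0.01463126,  0.02524572,  0.032138  ]), 'gripper_force': 0.0, 'finger_gap': 1.0001184741656097}
```

View pics/scene0.png

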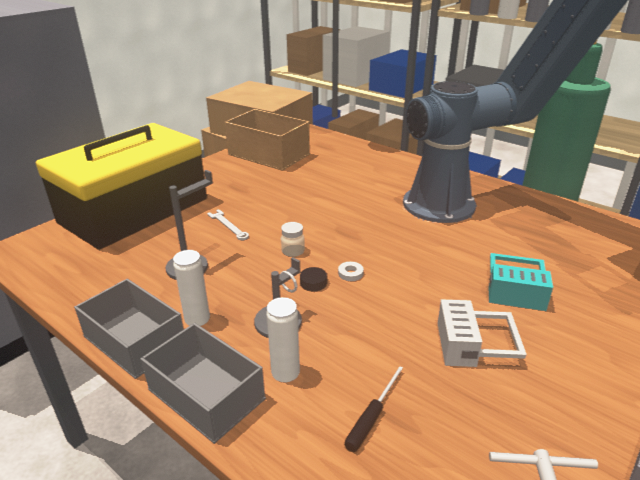

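View pics/side0.png

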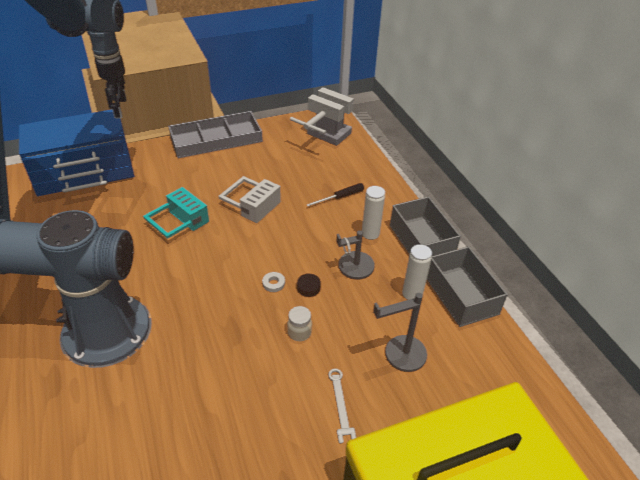

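Scene view: the steel-grey basket lies at (480,335), with its side view at (250,198). The turquoise one at scene (520,280), side (178,212), has the same shape but the wrong colour. The grey one fits "steel". The tall stand is at scene (185,265) and side (407,352). I'll confirm with an enlarged crop of each.

Run:
```python
from h import *
a,b=ld('scene0.png')['pixels'],ld('side0.png')['pixels']
def c(i,u,v): return cv2.resize(i[v:v+75,u:u+100],(400,300),interpolation=cv2.INTER_CUBIC)
m=np.vstack([np.hstack([c(a,430,295),c(b,200,160)]),np.hstack([cv2.resize(a[165:285,135:255+40],(400,300)),cv2.resize(b[285:375,350:470],(400,300))])])
cv2.imwrite('pics/m1.png',m[:,:,::-1])
```

```text
(no output)
```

View pics/m1.png

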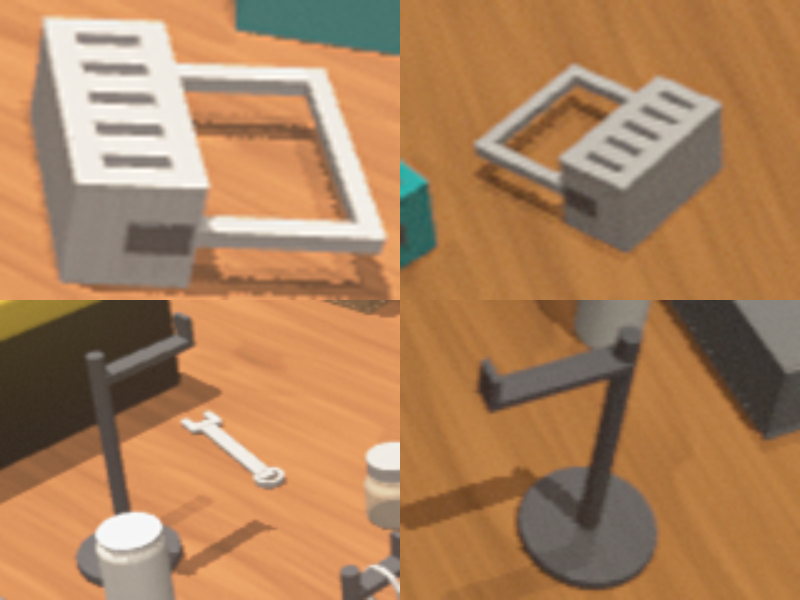

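Run:
```python
from h import *
a,b=ld('scene0.png'),ld('side0.png')
A=lambda u,v:(430+u/4,295+v/4); B=lambda u,v:(200+(u-400)/4,160+v/4)
C=lambda u,v:(135+u/2.5,165+(v-300)/2.5); D=lambda u,v:(350+(u-400)*.3,285+(v-300)*.3)
for n,p,q,z in [('h_far',A(327,69),B(574,66),.037),('h_near',A(384,236),B(475,147),.037),
 ('t1',A(43,18),B(721,101),.064),('t2',A(163,22),B(660,77),.064),('t3',A(207,187),B(561,160),.064),('t4',A(78,185),B(627,187),.064),
 ('post',C(95,355),D(628,335),.22),('lip',C(183,318),D(487,362),.222),('base',C(130,553),D(588,527),.012),
 ('sprayA',(189,258),(421,252),.16),('sprayB',(283,307),(375,193),.16),('jar',(292,229),(300,315),.07),('tape',(314,278),(309,284),.024),('short',(276,275),(358,238),.13),('ttip',(400,369),(308,205),.01)]:
    print(n,onz(a,*p,z).round(3),onz(b,*q,z).round(3),[np.round(x,3) for x in tri(a,p,b,q)])
```

```text
h_far [0.377 0.371 0.037] [0.473 0.434 0.037] [array([0.454, 0.383, 0.088]), np.float64(0.021)]
h_near [0.474 0.438 0.037] [0.376 0.363 0.037] [array([ 0.392,  0.428, -0.026]), np.float64(0.018)]
t1 [0.463 0.252 0.064] [0.559 0.322 0.064] [array([0.535, 0.274, 0.115]), np.float64(0.022)]
t2 [0.428 0.301 0.064] [0.524 0.365 0.064] [array([0.502, 0.318, 0.113]), np.float64(0.023)]
t3 [0.524 0.369 0.064] [0.426 0.295 0.064] [array([0.447, 0.354, 0.003]), np.float64(0.021)]
t4 [0.56  0.323 0.064] [0.464 0.25  0.064] [array([0.486, 0.304, 0.005]), np.float64(0.023)]
post [ 0.668 -0.309  0.22 ] [ 0.663 -0.317  0.22 ] [array([ 0.664, -0.315,  0.217]), np.float64(0.0)]
lip [ 0.573 -0.303  0.222] [ 0.567 -0.308  0.222] [array([ 0.569, -0.307,  0.22 ]), np.float64(0.002)]
base [ 0.671 -0.304  0.012] [ 0.663 -0.32   0.012] [array([ 0.666, -0.315,  0.004]), np.float64(0.003)]
sprayA [ 0.77  -0.141  0.16 ] [ 0.767 -0.154  0.16 ] [array([ 0.768, -0.148,  0.155]), np.float64(0.005)]
sprayB [0.762 0.101 0.16 ] [0.757 0.089 0.16 ] [array([0.759, 0.096, 0.155]), np.float64(0.003)]
jar [ 0.457 -0.158  0.07 ] [ 0.448 -0.17   0.07 ] [array([ 0.449, -0.165,  0.063]), np.float64(0.001)]
tape [ 0.529 -0.028  0.024] [ 0.516 -0.048  0.024] [array([ 0.519, -0.038,  0.013]), np.float64(0.002)]
short [ 0.675 -0.     0.13 ] [ 0.656 -0.029  0.13 ] [array([ 0.662, -0.015,  0.115]), np.float64(0.003)]
ttip [0.629 0.265 0.01 ] [0.629 0.266 0.01 ] [array([0.629, 0.265, 0.01 ]), np.float64(0.001)]
```

The crop confirms it: the grey basket is at scene (480,335) and has its handle towards world (-0.60, 0.80). Its measured sizes (119 and 60 mm) match the given ones, once I pair the corners correctly between the two views. The post-to-lip distance is 97 mm, as it should be.

The tool stays vertical, so I'll grip the +y leg as a pivot and swing the basket up over its bottom edge.

>>> send_rows(
  commands="50 0 0 0 0.97;50 0 0 0 0.97;50 0 0 0 0.97;50 0 0 0 0.97;50 0 0 0 0.97;50 0 0 0 0.97;50 0 0 0 0.97;50 0 0 0 0.97;50 0 0 0 0.97;50 0 0 0 0.97",
)

```text
t: 0.98
tcp_pos: [0.1592, 0.6041, 0.2389]
tool_rot: [0.452, 0.892, -0.0, 0.0]
force: [0.0, 0.4, -1.3]
finger_gap: 0.584
gripper_force: 0.0
```

>>> send_rows(
  commands="50 -0.95 0.37 0.1 0;50 -0.95 0.37 0.1 0;50 -0.95 0.37 0.1 0;50 -0.95 0.37 0.1 0;50 -0.95 0.37 0.1 0;50 -0.95 0.37 0.1 0;50 -0.95 0.37 0.1 0;50 -0.95 0.37 0.1 0;50 -0.95 0.37 0.1 0;50 -0.95 0.37 0.1 0;50 -0.95 0.37 0.1 0;50 -0.95 0.37 0.1 0;50 -0.95 0.37 0.1 0;50 -0.95 0.37 0.1 0;50 -0.95 0.37 0.1 0;50 -0.95 0.37 0.1 0;50 -0.95 0.37 0.1 0;50 -0.95 0.37 0.1 0;50 -0.95 0.37 0.1 0;50 0 0 0 0",
)

```text
t: 2.65
tcp_pos: [0.4902, 0.3952, 0.2006]
tool_rot: [0.452, 0.892, -0.0, 0.001]
force: [-0.2, -0.5, -0.3]
finger_gap: 0.589
gripper_force: 0.0
```

Run:
```python
from h import *
from scipy.spatial.transform import Rotation as Q
s=snap('wrist','w1.png'); st=readout.sense(); p=st['tcp_pos'];R=Q.from_quat(st['tool_rot']).as_matrix()
print(st['t'],p,R.round(3).tolist()); 
# target grip & projections of expected handle points
ws=np.array([.5115,.287]);z=np.array([-.595,.804]);y=np.array([.804,.595])
Rc=Q.from_quat(s['rotation']).as_matrix()
for zb,yb in [(.145,.06),(.145,-.06),(.06,.06),(.085,.055)]:
    P=np.r_[ws+zb*z+yb*y,.037]; c=Rc.T@(P-s['eye']); u=s['intrinsics']@c; print(zb,yb,P.round(3),(u[:2]/u[2]).round(0))
print('shift',R.T@(np.array([.505,.388,.024])-p)*1000)
```

```text
2.7 [0.4882254  0.39613394 0.20067985] [[-0.591, 0.806, -0.0], [0.806, 0.591, -0.0], [-0.0, -0.001, -1.0]]
0.145 0.06 [0.473 0.439 0.037] [335. 169.]
0.145 -0.06 [0.377 0.368 0.037] [198. 170.]
0.06 0.06 [0.524 0.371 0.037] [334. 260.]
0.085 0.055 [0.505 0.388 0.037] [329. 235.]
shift [-16.46689234   8.81274977 176.67623983]
```

View pics/w1.png

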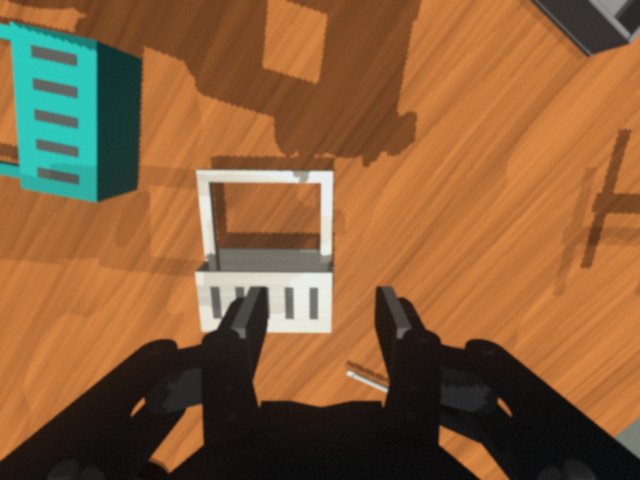

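The wrist view shows the handle's outer corner at (334,170), against a predicted (335,169), and the tool is square to it. I'll go down on the +y leg and grip.

>>> send_rows(
  commands="50 -0.41 0.22 0 0;50 -0.41 0.22 0.5 0;50 0 0 0.95 0;50 0 0 0.95 0;50 0 0 0.95 0;50 0 0 0.95 0;50 0 0 0.95 0;50 0 0 0.95 0;50 0 0 0.95 0;50 0 0 0.95 0;50 0 0 0.5 0;50 0 0 0.2 0;50 0 0 0 0;50 0 0 0 0;50 0 0 0 0",
)

```text
t: 3.95
tcp_pos: [0.5044, 0.3899, 0.0264]
tool_rot: [0.451, 0.893, 0.001, 0.001]
force: [-0.4, -0.4, -0.8]
finger_gap: 0.582
gripper_force: 0.0
```

Run:
```python
from h import *
s=snap('wrist','w2.png');print(readout.sense()['tcp_pos'],readout.sense()['force'])
```

```text
[0.50443373 0.38990839 0.02654842] [-0.16377931  0.14769362 -0.02052906]
```

View pics/w2.png

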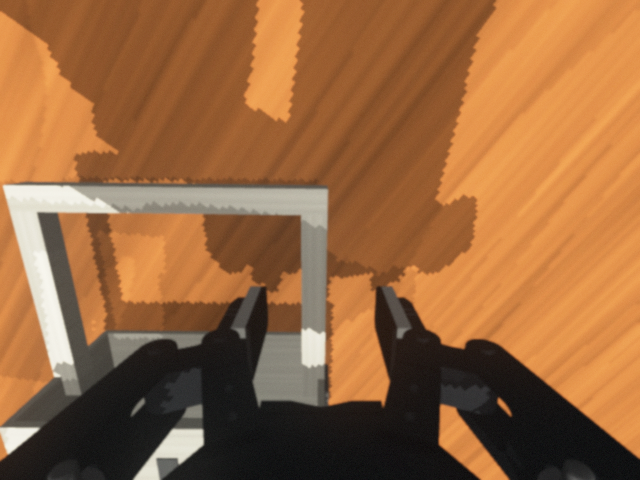

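The leg at u≈315 sits between the fingers, whose middle is at u≈321. Next I'll close on it.

>>> send_rows(
  commands="30 0 -0.1 0.15 0;10 0 0 0 0;5 0 0 0 0;5 0 0 0 0;5 0 0 0 0;5 0 0 0 0;5 0 0 0 0;5 0 0 0 0",
  grip_force=30,
)

```text
t: 4.67
tcp_pos: [0.5017, 0.3882, 0.0226]
tool_rot: [0.451, 0.893, -0.0, -0.0]
force: [-1.4, -0.5, 4.3]
finger_gap: 0.111
gripper_force: 31.7
```

>>> send_rows(
  commands="5 -0.17 0 -0.36 0;5 -0.17 0 -0.36 0;5 -0.22 0 -0.33 0;5 -0.22 0 -0.33 0;5 -0.27 0 -0.28 0;5 -0.27 0 -0.28 0;5 -0.33 0 -0.23 0;5 -0.33 0 -0.23 0;5 0 0 0 0",
  grip_force=30,
)

```text
t: 5.42
tcp_pos: [0.5274, 0.3553, 0.0715]
tool_rot: [0.451, 0.892, 0.001, 0.001]
force: [-0.1, -0.5, -3.4]
finger_gap: 0.108
gripper_force: 30.7
```

Run:
```python
from h import *
a=snap('scene','s1.png')['pixels'];b=snap('side','d1.png')['pixels']
m=np.hstack([cv2.resize(a[220:400,400:560],(400,450)),cv2.resize(b[110:245,170:290],(400,450))])
cv2.imwrite('pics/m2.png',m[:,:,::-1]);s=readout.sense();print(s['tcp_pos'],s['force'],s['gripper_force'])
```

```text
[0.52587578 0.35599959 0.07052642] [ 0.4692021   0.85535276 -3.42567908] 30.69859743118286
```

View pics/m2.png

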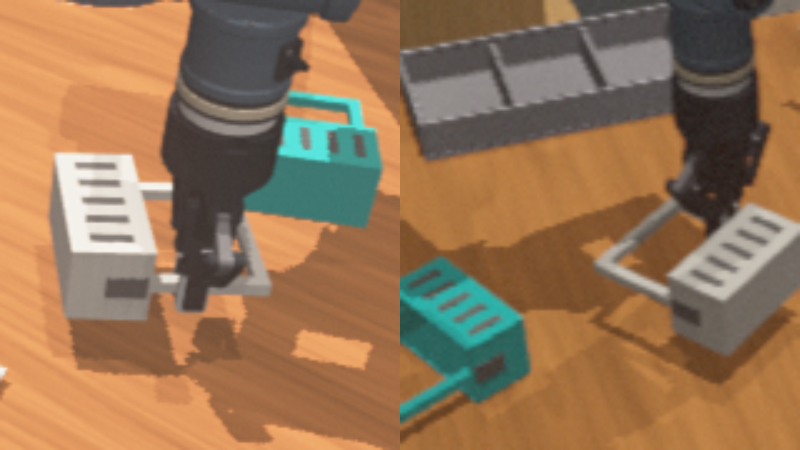

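The arm carries the whole weight and the basket has hardly turned, because pad friction holds it. I'll loosen to the minimum grip and bob it so it swings under the pivot.

>>> send_rows(
  commands="5 0 0 0 0;5 0 0 0 0;5 0 0 -0.5 0;5 0 0 -0.5 0;5 0 0 0 0",
  grip_force=20,
)

```text
t: 5.93
tcp_pos: [0.527, 0.3573, 0.0929]
tool_rot: [0.45, 0.893, 0.002, 0.002]
force: [1.2, 0.1, -4.0]
finger_gap: 0.109
gripper_force: 30.9
```

>>> send_rows(
  commands="5 0 0 1 0;5 0 0 -1 0;5 0 0 1 0;5 0 0 -1 0;5 0 0 1 0;5 0 0 -1 0;5 0 0 0 0;5 0 0 0 0",
)

```text
t: 6.6
tcp_pos: [0.5269, 0.3571, 0.0915]
tool_rot: [0.451, 0.893, 0.002, 0.001]
force: [-1.0, 0.7, -3.8]
finger_gap: 0.107
gripper_force: 43.6
```

Run:
```python
from h import *
a=snap('scene','s2.png')['pixels'];b=snap('side','d2.png')['pixels']
m=np.hstack([cv2.resize(a[220:400,400:560],(400,450)),cv2.resize(b[110:245,170:290],(400,450))])
cv2.imwrite('pics/m3.png',m[:,:,::-1]);s=readout.sense();print(s['tcp_pos'],s['force'],s['gripper_force'],s['ft_torque'])
```

```text
[0.52604086 0.35662416 0.09109087] [-0.45412764  0.06543235 -4.2349037 ] 43.92734371125698 [ 0.31479902 -0.08795301 -0.01742455]
```

View pics/m3.png

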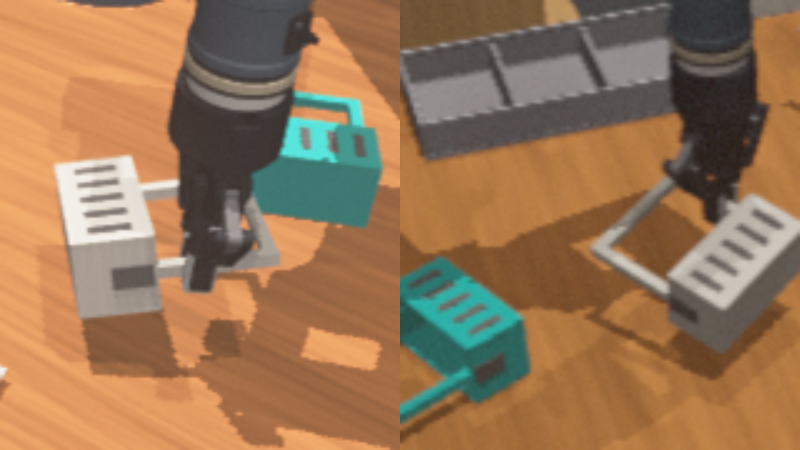

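The grip did not relax (44 N), so the drive holds its position. I'll ease the commanded opening up to the leg's width at a lower height, to let it rotate before it slides.

>>> send_rows(
  commands="5 0 0 0.5 0;5 0 0 0.5 0;5 0 0 0.5 0;8.6 0 0 0 0;8.8 0 0 0 0;9 0 0 0 0;9 0 0 0 0",
  grip_force=20,
)

```text
t: 7.28
tcp_pos: [0.5258, 0.3565, 0.0604]
tool_rot: [0.451, 0.893, 0.0, 0.0]
force: [0.4, -0.2, -3.1]
finger_gap: 0.108
gripper_force: 42.9
```

>>> send_rows(
  commands="9.2 0 0 0 0;9.2 0 0 0 0;9.2 0 0 0 0",
)

```text
t: 7.53
tcp_pos: [0.5257, 0.3564, 0.0607]
tool_rot: [0.451, 0.893, 0.0, 0.0]
force: [-0.4, 0.5, -3.4]
finger_gap: 0.111
gripper_force: 41.7
```

>>> send_rows(
  commands="9.5 0 0 0 0;9.5 0 0 0 0;9.5 0 0 0 0",
)

```text
t: 7.78
tcp_pos: [0.5256, 0.3564, 0.0604]
tool_rot: [0.451, 0.893, 0.0, 0.0]
force: [-0.3, -0.2, -3.8]
finger_gap: 0.113
gripper_force: 34.6
```

>>> send_rows(
  commands="9.8 0 0 0 0;9.8 0 0 0 0;9.8 0 0 0 0",
)

```text
t: 8.03
tcp_pos: [0.5255, 0.3564, 0.0603]
tool_rot: [0.451, 0.893, -0.0, -0.0]
force: [-0.2, -0.6, -2.7]
finger_gap: 0.122
gripper_force: 28.2
```

Run:
```python
from h import *
s=readout.sense();print(s['tcp_pos'],s['force'],s['gripper_force'],s['ft_torque'],s['finger_gap'])
```

```text
[0.52550265 0.35636291 0.06027981] [-0.2099704  -0.58244324 -2.6710454 ] 28.22871219366789 [ 0.25098007 -0.06877819 -0.00536314] 0.12189706812615975
```

>>> send_rows(
  commands="10.1 0 0 0 0;10.1 0 0 0 0;10.1 0 0 0 0",
)

```text
t: 8.28
tcp_pos: [0.5255, 0.3563, 0.0603]
tool_rot: [0.451, 0.893, -0.0, 0.0]
force: [-1.5, -0.8, -4.2]
finger_gap: 0.12
gripper_force: 22.6
```

>>> send_rows(
  commands="10.4 0 0 0 0;10.4 0 0 0 0;10.4 0 0 0 0",
)

```text
t: 8.53
tcp_pos: [0.5256, 0.3563, 0.0603]
tool_rot: [0.451, 0.893, 0.0, 0.0]
force: [-0.0, -0.7, -3.3]
finger_gap: 0.123
gripper_force: 18.2
```

Run:
```python
from h import *
a=snap('scene','s3.png')['pixels'];b=snap('side','d3.png')['pixels']
m=np.hstack([cv2.resize(a[220:400,400:560],(400,450)),cv2.resize(b[110:245,170:290],(400,450))])
cv2.imwrite('pics/m4.png',m[:,:,::-1]);s=readout.sense();print(s['tcp_pos'],s['force'],s['gripper_force'],s['ft_torque'],s['finger_gap'])
# mask of basket's bright top face: angle/size vs before
for f in ['s2.png','s3.png']:
    h=cv2.cvtColor(ld(f)['pixels'],cv2.COLOR_RGB2HSV); k=((h[...,1]<50)&(h[...,2]>150)).astype(np.uint8); k[:290]=0;k[:,:415]=0;k[:,500:]=0;k[360:]=0
    n,_,st,c=cv2.connectedComponentsWithStats(k); i=1+st[1:,4].argmax(); print(f,st[i],c[i])
```

```text
[0.52554775 0.35632261 0.06032801] [ 0.02605776 -0.50925426 -3.98703654] 18.23225950822234 [ 0.19580195 -0.03352832 -0.00124593] 0.11816515866370644
s2.png [ 423  290   52   57 1720] [444.33546512 315.72209302]
s3.png [ 421  296   51   63 1814] [442.09757442 326.17971334]
```

>>> send_rows(
  commands="10.7 0 0 0 0;10.7 0 0 0 0;10.7 0 0 0 0;10.7 0 0 0 0",
)

```text
t: 8.97
tcp_pos: [0.5255, 0.3563, 0.0603]
tool_rot: [0.451, 0.893, -0.0, -0.0]
force: [1.2, -0.5, -2.9]
finger_gap: 0.121
gripper_force: 12.3
```

>>> send_rows(
  commands="10.9 0 0 0 0;10.9 0 0 0 0;10.9 0 0 0 0;10.9 0 0 0 0",
)

```text
t: 9.3
tcp_pos: [0.5255, 0.3563, 0.0603]
tool_rot: [0.451, 0.893, -0.0, 0.0]
force: [-0.4, 0.0, -2.6]
finger_gap: 0.129
gripper_force: 8.6
```

Run:
```python
from h import *
a=snap('scene','s4.png')['pixels'];b=snap('side','d4.png')['pixels']
m=np.hstack([cv2.resize(a[220:400,400:560],(400,450)),cv2.resize(b[110:245,170:290],(400,450))])
cv2.imwrite('pics/m5.png',m[:,:,::-1]);s=readout.sense();print(s['tcp_pos'],s['force'],s['gripper_force'],s['ft_torque'],s['finger_gap'])
```

```text
[0.52550628 0.35630939 0.06031294] [ 0.70998437 -0.21527712 -2.46844899] 8.616350730881095 [ 0.02652972 -0.02027119  0.06077255] 0.13054901437881336
```

View pics/m5.png

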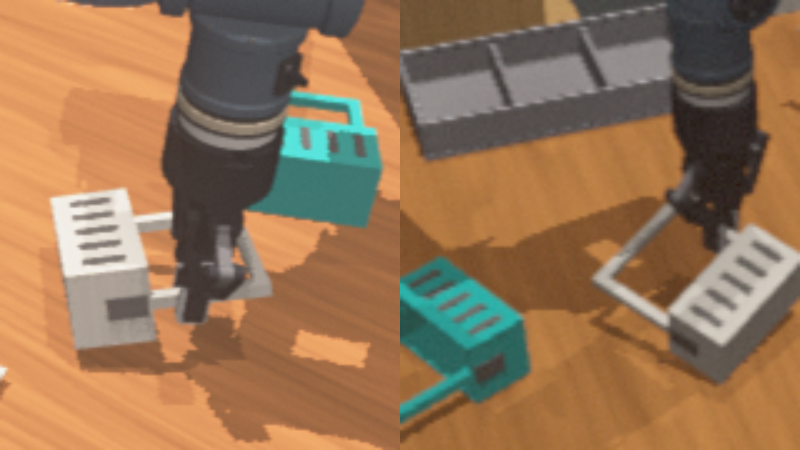

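The weak grip (8.6 N) let it rotate about 30°, and the bottom edge now touches the bench, with moment near 0 and load down. Next I'll carry on along the arc with this loose grip.

>>> send_rows(
  commands="10.9 -0.29 0 -0.22 0;10.9 -0.29 0 -0.22 0;10.9 -0.36 0 -0.17 0;10.9 -0.36 0 -0.17 0;10.9 0 0 0 0",
)

```text
t: 9.82
tcp_pos: [0.5439, 0.3345, 0.0776]
tool_rot: [0.451, 0.892, 0.002, 0.002]
force: [0.6, 0.4, -0.3]
finger_gap: 0.127
gripper_force: 4.2
```

Run:
```python
from h import *
a=snap('scene','s5.png')['pixels'];b=snap('side','d5.png')['pixels']
m=np.hstack([cv2.resize(a[220:400,400:560],(400,450)),cv2.resize(b[110:245,170:290],(400,450))])
cv2.imwrite('pics/m6.png',m[:,:,::-1]);s=readout.sense();print(s['tcp_pos'],s['force'],s['gripper_force'],s['ft_torque'],s['finger_gap'])
```

```text
[0.54198548 0.33490123 0.07652503] [ 1.05798885  0.54041126 -2.15780273] 3.6563643749104813 [ 0.13148033 -0.18832385  0.11102394] 0.12821110485213266
```

View pics/m6.png

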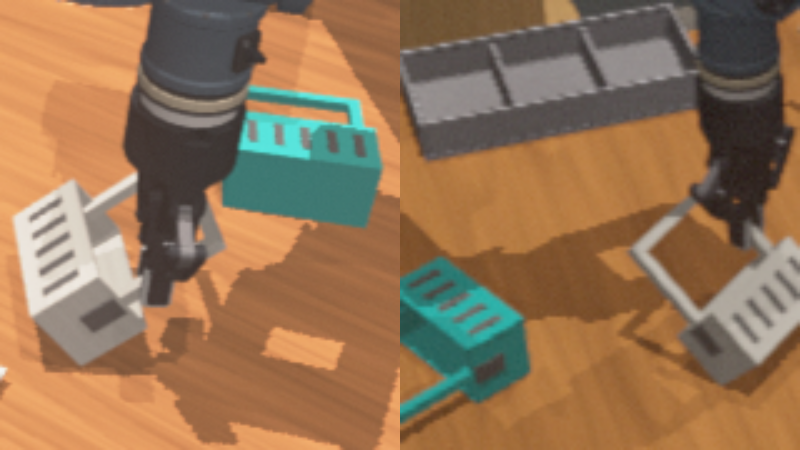

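The basket is turned by about 45° and its bottom edge is on the bench. I'll continue the swing.

>>> send_rows(
  commands="10.8 -0.38 0 -0.1 0;10.8 -0.38 0 -0.1 0;10.8 -0.38 0 -0.05 0;10.8 -0.38 0 -0.05 0;10.8 -0.3 0 0 0;10.8 0 0 0 0;10.8 0 0 0 0",
)

```text
t: 10.5
tcp_pos: [0.5636, 0.3057, 0.0822]
tool_rot: [0.451, 0.892, 0.001, 0.001]
force: [1.7, 1.3, 1.7]
finger_gap: 0.125
gripper_force: 1.0
```

```bash
cat >> h.py <<'E'
def basket(s,box):
    h=cv2.cvtColor(s['pixels'],cv2.COLOR_RGB2HSV); k=((h[...,1]<60)&(h[...,2]>95)).astype(np.uint8)*255
    u0,v0,u1,v1=box; m=np.zeros_like(k); m[v0:v1,u0:u1]=k[v0:v1,u0:u1]
    n,L,st,c=cv2.connectedComponentsWithStats(m); i=1+st[1:,4].argmax()
    cs,_=cv2.findContours((L==i).astype(np.uint8),cv2.RETR_EXTERNAL,cv2.CHAIN_APPROX_NONE)
    ct=max(cs,key=cv2.contourArea); return st[i],cv2.approxPolyDP(ct,2.5,True)[:,0].tolist()
E
python3 - <<'E'
from h import *
for n,f,b in [('scene','s6.png',(395,200,520,400)),('side','d6.png',(230,110,330,240))]:
    s=snap(n,f); print(basket(s,b))
s=readout.sense();print(s['tcp_pos'],s['force'],s['gripper_force'],s['ft_torque'],s['finger_gap'])
print(basket(ld('s5.png'),(395,200,520,400)))
E
```

```text
(array([ 397,  285,   53,   81, 2447], dtype=int32), [[434, 285], [424, 297], [412, 293], [397, 313], [404, 354], [432, 365], [449, 345], [448, 333], [446, 339], [440, 339], [439, 325], [435, 329], [438, 315], [435, 302], [429, 300], [435, 292]])
(array([ 252,  172,   50,   54, 1237], dtype=int32), [[266, 172], [252, 184], [262, 204], [258, 210], [265, 225], [282, 225], [301, 202], [295, 187], [289, 188], [284, 180], [283, 186], [265, 202], [257, 185]])
[0.56307161 0.30627889 0.08212257] [1.37721819 0.73805522 1.38295649] 1.068270206451416 [ 0.15227805 -0.36246445  0.01272318] 0.12244002690014505
(array([ 406,  289,   54,   77, 2606], dtype=int32), [[455, 289], [438, 299], [428, 292], [406, 306], [412, 345], [432, 365], [457, 351], [459, 328], [452, 330], [448, 314], [441, 305], [454, 296]])
```

```bash
cat >> h.py <<'E'
from scipy.spatial.transform import Rotation as Q
def proj(s,P):
    c=Q.from_quat(s['rotation']).as_matrix().T@(np.array(P)-s['eye']); u=s['intrinsics']@c; return u[:2]/u[2]
E
python3 - <<'E'
from h import *
for f,p,q,r in [('s5.png',(432,365),(412,345),(457,351)),('s6.png',(432,365),(404,354),(449,345))]:
    s=ld(f); P=onz(s,*p,0); d=np.array([.595,-.804,0]);up=np.array([0,0,1.])
    e=[np.linalg.norm(proj(s,P+.064*(np.cos(a)*d+np.sin(a)*up))-q) for a in np.radians(range(91))]
    e2=[np.linalg.norm(proj(s,P+.060*(-np.sin(a)*d+np.cos(a)*up))-r) for a in np.radians(range(91))]
    print(f,P.round(3),np.argmin(e),min(e),np.argmin(e2),min(e2))
E
```

```text
s5.png [0.574 0.302 0.   ] 50 0.6906432809301489 46 1.5281676109166644
s6.png [0.574 0.302 0.   ] 27 1.395393521727605 25 0.5589580764626145
```

The remaining tilt is about 26°, with the centre of mass past the edge. I'll open, and back the fingers away slowly so the bar leans on the inner finger and settles upright.

>>> send_rows(
  commands="16 0 0 0 0;24 0 0 0 0;26 -0.15 0 0 0;26 -0.2 0 0 0;26 -0.2 0 0 0;26 -0.2 0 0 0;26 -0.2 0 0 0;26 -0.2 0 0 0;26 -0.2 0 0 0;26 -0.2 0 0 0;26 -0.2 0 0 0;26 -0.2 0 0 0;26 -0.2 0 0 0;26 -0.2 0 0 0;26 -0.2 0 0 0;26 -0.2 0 0 0;26 -0.2 0 0 0;26 -0.3 0 0 0;26 -0.3 0 0 0;26 -0.3 0 0 0",
)

```text
t: 12.27
tcp_pos: [0.6085, 0.2438, 0.0819]
tool_rot: [0.451, 0.893, -0.0, -0.0]
force: [-0.0, -0.4, 0.4]
finger_gap: 0.303
gripper_force: 0.0
```

Run:
```python
from h import *
for n,f,b in [('scene','s7.png',(395,200,520,400)),('side','d7.png',(230,110,330,240))]:
    s=snap(n,f); print(basket(s,b))
s=readout.sense();print(s['tcp_pos'],s['force'],s['gripper_force'],s['ft_torque'],s['finger_gap'])
```

```text
(array([ 395,  288,   41,   78, 1861], dtype=int32), [[420, 288], [416, 290], [419, 300], [415, 302], [414, 312], [410, 312], [409, 298], [404, 298], [404, 312], [399, 313], [406, 318], [415, 316], [411, 329], [406, 331], [406, 338], [398, 340], [395, 328], [400, 365], [432, 365], [435, 341]])
(array([ 265,  171,   40,   63, 1072], dtype=int32), [[297, 171], [272, 191], [273, 204], [265, 211], [266, 226], [282, 233], [303, 211], [304, 190], [303, 198], [297, 197], [295, 190], [286, 190], [278, 199], [275, 193], [290, 175], [293, 179]])
[0.60918053 0.2432727  0.08196514] [ 0.38117777  0.36198381 -0.24762751] 0.0 [ 0.01080041  0.03112723 -0.01930247] 0.3047058343092955
```

>>> send_rows(
  commands="26 -0.2 0 0 0;26 0 0 -0.3 0;26 0 0 -0.6 0;30 0 0 -1 0;30 0 0 -1 0;30 0 0 -1 0;30 0 0 -1 0;40 0 0 -1 0;40 0 0 -1 0;40 0 0 -1 0;40 0 0 -1 0;40 0.9 -0.9 -1 0;40 0.9 -0.9 -1 0;40 0.9 -0.9 0 0;40 0.9 -0.9 0 0;40 0 0 0 0",
)

```text
t: 13.7
tcp_pos: [0.5044, 0.2571, 0.3017]
tool_rot: [0.449, 0.893, -0.001, -0.001]
force: [-1.0, -0.5, -0.3]
finger_gap: 0.47
gripper_force: 0.0
```

Run:
```python
from h import *
a=snap('scene','s8.png');b=snap('side','d8.png');w=snap('wrist','w8.png')
print(basket(a,(360,180,520,400))); print(basket(b,(225,90,340,260)))
m=np.hstack([cv2.resize(w['pixels'][:, :],(400,300)),cv2.resize(a['pixels'][250:400,360:560],(400,300))])
m=np.vstack([m,np.hstack([cv2.resize(b['pixels'][105:255,200:400],(400,300)),cv2.resize(w['pixels'][100:340,160:480],(400,300))])])
cv2.imwrite('pics/m8.png',m[:,:,::-1])
s=readout.sense();print(s['tcp_pos'],s['force'],s['finger_gap'])
```

```text
(array([ 394,  267,   43,   99, 2600], dtype=int32), [[412, 267], [409, 300], [395, 301], [394, 329], [400, 365], [432, 365], [436, 342], [417, 270]])
(array([ 281,   90,   59,   50, 1239], dtype=int32), [[282, 107], [281, 113], [303, 109], [315, 111], [317, 114], [306, 123], [290, 118], [306, 128], [336, 139], [339, 137], [339, 130], [333, 136], [313, 124], [324, 115], [339, 121], [339, 92], [317, 90], [319, 94], [310, 95], [308, 103]])
[0.51030042 0.25648008 0.30118043] [ 0.13900746 -0.54780241  0.89609142] 0.46484866740181063
```

View pics/m8.png

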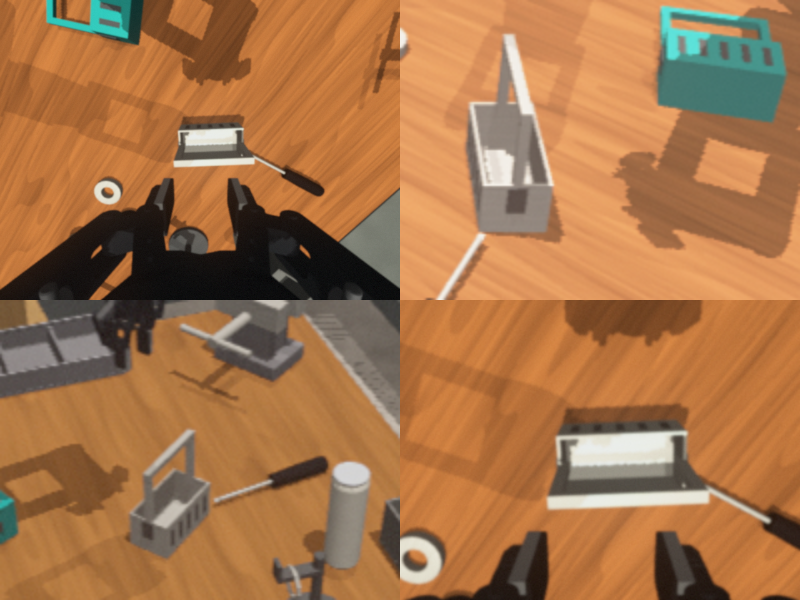

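The basket stands upright: the bar ends are at scene (415,268) and (423,305), and at side (273,190) and (296,171). The screwdriver is beside it. Next I'll locate the bar at its known height.

Run:
```python
from h import *
a,b,w=ld('s8.png'),ld('d8.png'),ld('w8.png')
for n,p,q in [('-y end',(415,268.5),(273.5,190.5)),('+y end',(423,305.5),(296,172))]:
    print(n,onz(a,*p,.145).round(3),onz(b,*q,.145).round(3),tri(a,p,b,q))
print('base corner',onz(a,432,365,0),onz(a,400,365,0))
# wrist bar: bright outer top edge ends (crop scale 1.25, origin 160,100)
for u,v in [(556,432),(688,432)]:print('wrist',onz(w,160+(u-400)*.8,100+(v-300)*.8,.145).round(3))
# screwdriver moved? compare patch between first and now
for f,g,r in [('scene0.png','s8.png',(340,385,365,450)),('side0.png','d8.png',(315,180,370,200))]:
    x,y,X,Y=r; print(np.abs(ld(f)['pixels'][y:Y,x:X].astype(int)-ld(g)['pixels'][y:Y,x:X]).mean())
```

```text
-y end [0.505 0.209 0.145] [0.504 0.209 0.145] (array([0.50445085, 0.20873249, 0.14497222]), np.float64(0.0006547342946106191))
+y end [0.592 0.277 0.145] [0.591 0.268 0.145] (array([0.59110985, 0.27426552, 0.14176783]), np.float64(0.0045654081044882115))
base corner [0.57351914 0.30213946 0.        ] [0.61183079 0.25492114 0.        ]
wrist [0.475 0.25  0.145]
wrist [0.55  0.305 0.145]
3.2233846153846155
2.5548484848484847
```

Run:
```python
from h import *
w=ld('w8.png');st=readout.sense();R=Q.from_quat(st['tool_rot']).as_matrix();print(st['q'].round(3),st['t'])
P=[onz(w,160+(u-400)*.8,100+(v-300)*.8,.145) for u,v in [(548,503),(708,498)]];print(np.round(P,3))
d=P[1]-P[0];print(np.hypot(*d[:2]),np.degrees(np.arctan2(d[1],d[0])))
p=st['tcp_pos'];ang=np.degrees(np.arctan2(R[1,1],R[0,1]));print(p,'tool y angle',ang)
y=np.array([np.cos(np.radians(38)),np.sin(np.radians(38))]);T=np.array([.547,.241])+.029*y
a=np.radians(-52);ty=np.array([np.cos(a),np.sin(a)]);tx=np.array([-ty[1],ty[0]])
print('target',T,'rows spin',(ang+52)/4,'then shift x,y,z mm',(T-p[:2])@tx*1e3,(T-p[:2])@ty*1e3,(p[2]-.134)*1e3)
```

```text
[ 0.27   0.387  1.496 -0.     1.256 -0.366] 13.85
[[0.501 0.202 0.145]
 [0.594 0.276 0.145]]
0.11884235010955194 38.38857780735408
[0.51030042 0.25648008 0.30118043] tool y angle 36.47436393429525
target [0.56985231 0.25885418] rows spin 22.11859098357381 then shift x,y,z mm 48.38917628431775 34.79298966068677 167.18043042329893
```

Wrist view of the bar: length 118.8 mm (120 given), yaw 38°, middle (0.547, 0.240). This agrees with the other cameras. Next I'll turn and take the bar 29 mm off-centre, so the fingers clear the prong.

>>> send_rows(
  commands="40 0 0 0 1;40 0 0 0 1;40 0 0 0 1;40 0 0 0 1;40 0 0 0 1;40 0 0 0 1;40 0 0 0 1;40 0 0 0 1;40 0 0 0 1;40 0 0 0 1;40 0 0 0 1;40 0 0 0 1;40 0 0 0 1;40 0 0 0 1;40 0 0 0 1;40 0 0 0 1;40 0 0 0 1;40 0 0 0 1;40 0 0 0 1;40 0 0 0 1",
)

```text
t: 15.52
tcp_pos: [0.5115, 0.2559, 0.3]
tool_rot: [0.92, 0.392, 0.0, 0.0]
force: [0.1, 0.8, -0.6]
finger_gap: 0.466
gripper_force: 0.0
```

>>> send_rows(
  commands="40 0 0 0 1;40 0 0 0 1;40 0 0 0 0.12;40 0.8 0.58 0 0;40 0.8 0.58 0 0;40 0.81 0.58 0 0;40 0 0 0.8 0;40 0 0 0.8 0;40 0 0 0.8 0;40 0 0 0.8 0;40 0 0 0.8 0;40 0 0 0 0;40 0 0 0 0",
)

```text
t: 16.6
tcp_pos: [0.5696, 0.2581, 0.219]
tool_rot: [0.946, 0.325, -0.001, -0.0]
force: [-0.0, 0.3, -0.1]
finger_gap: 0.47
gripper_force: 0.0
```

Run:
```python
from h import *
st=readout.sense();R=Q.from_quat(st['tool_rot']).as_matrix();p=st['tcp_pos']
print(p,np.degrees(np.arctan2(R[1,1],R[0,1])),st['q'].round(2)); print('to target mm',R.T@(np.array([.570,.258,.134])-p)*1e3)
```

```text
[0.569627   0.25807218 0.21904973] -52.022190521687925 [ 0.25  0.55  1.45 -0.    1.14  1.15]
to target mm [ 0.39852813  0.34822143 85.04893561]
```

>>> send_rows(
  commands="40 0 0 0.85 0;40 0 0 0.85 0;40 0 0 0.85 0;40 0 0 0.85 0;40 0 0 0.5 0;40 0 0 0.35 0;40 0 0 0 0;25 0 0 0 0;15 0 0 0 0;5 0 0 0 0;5 0 0 0 0;5 0 0 0 0;5 0 0 0 0;5 0 0 0 0;5 0 0 0 0",
  grip_force=100,
)

```text
t: 17.85
tcp_pos: [0.5705, 0.2585, 0.1364]
tool_rot: [0.946, 0.325, 0.002, 0.0]
force: [0.0, 0.3, 4.8]
finger_gap: 0.08
gripper_force: 98.3
```

>>> send_rows(
  commands="5 0 0 -0.25 0;5 0 0 -0.5 0;5 0 0 -0.75 0;5 0 0 -0.75 0;5 0 0 -0.75 0;5 0 0 -0.75 0;5 0 0 -0.75 0;5 0 0 -0.75 0;5 0 0 -0.5 0;5 0 0 0 0;5 0 0 0 0",
)

```text
t: 18.77
tcp_pos: [0.5692, 0.2584, 0.2501]
tool_rot: [0.946, 0.325, 0.0, -0.0]
force: [0.2, 0.3, -3.5]
finger_gap: 0.084
gripper_force: 97.8
```

Run:
```python
from h import *
a=snap('scene','s9.png');b=snap('side','d9.png')
print(basket(a,(340,100,520,370))); print(basket(b,(225,60,340,250)))
st=readout.sense();R=Q.from_quat(st['tool_rot']).as_matrix();print(st['tcp_pos'],st['force'],st['ft_torque'],st['gripper_force'],st['finger_gap'])
for f,g,r in [('scene0.png','s9.png',(340,366,405,450)),('side0.png','d9.png',(300,180,370,208))]:
    x,y,X,Y=r; print(np.abs(ld(f)['pixels'][y:Y,x:X].astype(int)-ld(g)['pixels'][y:Y,x:X]).mean())
```

```text
(array([ 398,  233,   46,   87, 2712], dtype=int32), [[417, 233], [415, 254], [400, 255], [398, 281], [404, 317], [439, 319], [443, 293], [432, 257], [436, 236], [433, 235], [431, 246], [428, 234], [423, 237], [421, 250], [427, 254], [419, 255]])
(array([ 262,  143,   43,   62, 1145], dtype=int32), [[288, 143], [269, 158], [271, 173], [262, 180], [264, 197], [281, 204], [303, 182], [304, 166], [295, 162], [295, 147], [292, 149], [292, 161], [285, 160], [273, 168], [273, 160], [290, 148]])
[0.56845627 0.25814722 0.24873865] [-0.56953046  0.35914687 -3.06327698] [ 0.08400934 -0.08315685 -0.04828014] 97.81964778900146 0.08797698207496905
6.940659340659341
3.2198979591836734
```

The basket is lifted and held. Before inserting, I'll take the second measurement of the prong from dark-mask contours in both views.

Run:
```python
from h import *
for f,(u0,v0,u1,v1) in [('scene0.png',(160,165,218,240)),('side0.png',(368,288,428,335))]:
    g=cv2.cvtColor(ld(f)['pixels'],cv2.COLOR_RGB2HSV);k=((g[...,1]<110)&(g[...,2]<120)).astype(np.uint8)
    m=np.zeros_like(k);m[v0:v1,u0:u1]=k[v0:v1,u0:u1]
    cs,_=cv2.findContours(m,cv2.RETR_EXTERNAL,cv2.CHAIN_APPROX_NONE);c=max(cs,key=cv2.contourArea);print(f,cv2.contourArea(c),cv2.approxPolyDP(c,1.5,True)[:,0].tolist())
a,b=ld('scene0.png'),ld('side0.png')
# predicted outline from nominal stand (post .6645,-.315, prong dir 175.2deg)
o=np.array([.6645,-.315]);d=np.array([np.cos(np.radians(175.2)),np.sin(np.radians(175.2))]);n=np.array([d[1],-d[0]])
for nm,s,t,z in [('lipTop',.101,.01,.222),('lipTop',.101,-.01,.222),('lipIn',.095,.01,.222),('lipIn',.095,-.01,.222),('lipBot',.101,.01,.192),('lipBot',.101,-.01,.192),('postL',0,.008,.22),('postR',0,-.008,.22),('post-',.008,0,.22),('post+',-.008,0,.22)]:
    P=np.r_[o+s*d+t*n,z];print(nm,t,proj(a,P).round(1),proj(b,P).round(1))
```

```text
scene0.png 1635.5 [[200, 165], [191, 165], [190, 167], [189, 165], [184, 165], [184, 170], [182, 168], [178, 170], [178, 165], [176, 166], [178, 167], [177, 169], [174, 167], [168, 169], [174, 168], [176, 170], [169, 173], [175, 181], [171, 175], [173, 172], [175, 177], [174, 174], [177, 175], [177, 171], [180, 169], [181, 172], [179, 173], [183, 173], [181, 177], [183, 178], [180, 182], [182, 182], [182, 179], [187, 184], [179, 184], [177, 187], [177, 183], [175, 185], [168, 185], [168, 189], [165, 190], [167, 193], [163, 189], [160, 193], [163, 196], [162, 200], [160, 198], [160, 219], [170, 214], [175, 216], [179, 239], [184, 239], [180, 210], [205, 197], [204, 187], [211, 183], [210, 172], [202, 172]]
side0.png 557.5 [[421, 294], [416, 293], [412, 299], [379, 308], [375, 303], [374, 312], [377, 317], [412, 308], [413, 312], [408, 334], [412, 334]]
lipTop 0.01 [213.1 171.7] [372.6 299.9]
lipTop -0.01 [207.9 169.1] [375.9 307.1]
lipIn 0.01 [210.9 172.5] [375.2 299.3]
lipIn -0.01 [205.7 169.9] [378.6 306.5]
lipBot 0.01 [214.5 183.5] [371.3 308.9]
lipBot -0.01 [209.4 180.8] [374.5 316.1]
postL 0.008 [174.6 186.8] [417.2 291.8]
postR -0.008 [170.6 184.5] [420.2 297.4]
post- 0 [175.7 184.4] [415.2 295.4]
post+ 0 [169.4 186.8] [422.2 293.9]
```

Refined by contours, the prong line runs from the post at (0.6645, -0.315) at about 177.5°, so the prong middle is at about (0.610, -0.313). Next I'll rotate the basket square to the prong and carry it across at a bar height of 0.252.

>>> send_rows(
  commands="5 0 0 0 -0.5;5 0 0 0 -1;5 0 0 0 -1;5 0 0 0 -1;5 0 0 0 -1;5 0 0 0 -1;5 0 0 0 -1;5 0 0 0 -1;5 0 0 0 -1;5 0 0 0 -1;5 0 0 0 -1;5 0 0 0 -1;5 0 -0.3 0 -0.9;5 0 -0.7 0 0;5 0 -0.8 0 0;5 0 -0.8 0 0;5 -0.3 -0.8 0 0;5 -0.6 -0.6 0 0;5 -0.9 0 0 0;5 -0.9 0 0 0",
)

```text
t: 20.53
tcp_pos: [0.4851, 0.208, 0.2487]
tool_rot: [0.721, 0.692, -0.001, -0.001]
force: [0.2, -0.3, -3.9]
finger_gap: 0.087
gripper_force: 97.9
```

>>> send_rows(
  commands="5 -0.9 0 0 0;5 -0.9 0 0 0;5 -0.9 0 0 0;5 -0.9 0 0 0;5 -0.9 0 0 0;5 -0.9 0 0 0;5 -0.9 0 0 0;5 -0.9 0 0 0;5 -0.9 0 0 0;5 -0.9 0 0 0;5 -0.9 0 0 0;5 -0.9 0 0 0;5 -0.9 0 0 0;5 -0.9 0 0 0;5 -0.9 0 0 0;5 -0.9 0 0 0;5 -0.9 0 0 0;5 -0.9 0 0 0;5 -0.9 0 0 0;5 -0.9 0 0 0",
)

```text
t: 22.2
tcp_pos: [0.4709, -0.1519, 0.2488]
tool_rot: [0.722, 0.692, -0.0, -0.002]
force: [0.4, 0.4, -3.0]
finger_gap: 0.086
gripper_force: 97.9
```

>>> send_rows(
  commands="5 -0.9 0 0 0;5 -0.9 0 0 0;5 -0.9 0 0 0;5 -0.9 0 0 0;5 -0.9 0 0 0;5 -0.6 0 0 0;5 -0.3 0 0 0;5 0 0 0 0;5 0 0 0 0;5 0 0 0 0",
)

```text
t: 23.03
tcp_pos: [0.4668, -0.2581, 0.2495]
tool_rot: [0.722, 0.692, 0.0, -0.001]
force: [-0.9, 0.9, -3.7]
finger_gap: 0.083
gripper_force: 97.9
```

Run:
```python
from h import *
a=snap('scene','s10.png');b=snap('side','d10.png');w=snap('wrist','w10.png')
st=readout.sense();R=Q.from_quat(st['tool_rot']).as_matrix();p=st['tcp_pos'];print(p,np.degrees(np.arctan2(R[1,1],R[0,1])),st['force'],st['ft_torque'],st['gripper_force'],st['t'])
print('to pre (mm)',R.T@(np.array([.506,-.282,.2495])-p)*1e3)
# predicted basket corners vs seen
tx,ty=R[:,0],R[:,1]; mid=p-.029*tx+[0,0,.0035]
for nm,x,y,z in [('bar-',0,-.06,.145),('bar+',0,.06,.145),('b--',-.032,-.06,0),('b+-',.032,-.06,0),('b-+',-.032,.06,0),('b++',.032,.06,0)]:
    P=mid+x*ty+y*tx+np.array([0,0,z-.14]);print(nm,proj(a,P).round(),proj(b,P).round())
print(basket(a,(130,90,420,260)));print(basket(b,(280,200,420,370)))
```

```text
[ 0.46715159 -0.25836903  0.24992989] -2.388122525693672 [ 0.5529762  -0.58719025 -3.5301569 ] [0.12225685 0.02200241 0.00945186] 97.87075281143188 23.1833
to pre (mm) [-21.99189233  39.79946907   0.40728083]
bar- [229. 138.] [338. 320.]
bar+ [263. 151.] [319. 277.]
b-- [244. 187.] [321. 366.]
b+- [225. 196.] [349. 359.]
b-+ [276. 202.] [304. 323.]
b++ [257. 211.] [330. 316.]
(array([ 130,   90,   94,   67, 3153], dtype=int32), [[130, 90], [130, 128], [156, 122], [200, 139], [203, 156], [200, 129], [209, 126], [205, 97], [223, 90]])
(array([ 289,  283,   61,   83, 2412], dtype=int32), [[328, 283], [326, 290], [320, 286], [315, 304], [294, 307], [289, 312], [290, 328], [296, 332], [305, 331], [309, 337], [303, 323], [306, 315], [314, 335], [312, 343], [314, 336], [316, 353], [317, 346], [320, 350], [320, 365], [347, 358], [349, 340], [328, 295]])
```

The side view puts the basket's bottom corners at (320,365) and (348,358), against a predicted (321,366) and (349,359), so it hangs level where expected. I'll thread it over the prong now.

>>> send_rows(
  commands="5 -0.5 0 0 0;5 -0.55 0 0 0;5 0 0.4 0 0;5 0 0.5 0 0;5 0 0.5 0 0;5 0 0.5 0 0;5 0 0.5 0 0;5 0 0.5 0 0;5 0 0.5 0 0;5 0 0.5 0 0;5 0 0.5 0 0;5 0 0.5 0 0;5 0 0 0 0;5 0 0 0 0",
)

```text
t: 24.35
tcp_pos: [0.5645, -0.2845, 0.2497]
tool_rot: [0.722, 0.692, -0.0, -0.0]
force: [-0.7, 0.1, -3.1]
finger_gap: 0.084
gripper_force: 97.9
```

>>> send_rows(
  commands="5 0 0.4 0 0;5 0 0.5 0 0;5 0 0.5 0 0;5 0 0.5 0 0;5 0 0.4 0 0;5 0 0 0 0;5 0 0 0 0;5 0 0 0 0",
)

```text
t: 25.02
tcp_pos: [0.6097, -0.2863, 0.2496]
tool_rot: [0.722, 0.692, -0.0, -0.001]
force: [0.0, 0.4, -3.6]
finger_gap: 0.081
gripper_force: 97.9
```

Run:
```python
from h import *
a=snap('scene','s11.png');b=snap('side','d11.png');w=snap('wrist','w11.png')
st=readout.sense();R=Q.from_quat(st['tool_rot']).as_matrix();p=st['tcp_pos'];print(p,np.degrees(np.arctan2(R[1,1],R[0,1])),st['force'],st['ft_torque'],st['gripper_force'],st['t'])
tx,ty=R[:,0],R[:,1]; mid=p-.029*tx+[0,0,.0035];print('mid',mid)
print('to final',R.T@(np.array([.611,-.284,.2495])-p)*1e3)
for nm,x,y,z in [('bar-',0,-.06,.145),('bar+',0,.06,.145),('b--',-.032,-.06,0),('b+-',.032,-.06,0),('m--',-.032,-.06,.06),('m+-',.032,-.06,.06)]:
    P=mid+x*ty+y*tx+np.array([0,0,z-.14]);print(nm,proj(a,P).round(),proj(b,P).round())
print(basket(b,(330,285,470,400)))
```

```text
[ 0.60960377 -0.28650311  0.24989533] -2.472129618753541 [ 0.0395434  -0.46434279 -3.56116585] [ 0.14300958 -0.00399377 -0.02575938] 97.9392671585083 25.1667
mid [ 0.6083529  -0.31547612  0.25338892]
to final [2.56091994 1.28718115 0.39517747]
bar- [174. 154.] [410. 312.]
bar+ [207. 169.] [386. 269.]
b-- [194. 205.] [387. 358.]
b+- [173. 214.] [414. 350.]
m-- [191. 183.] [390. 341.]
m+- [169. 192.] [418. 334.]
(array([ 368,  285,   59,   85, 2815], dtype=int32), [[382, 285], [381, 295], [369, 299], [368, 309], [374, 303], [381, 310], [380, 314], [389, 312], [386, 306], [392, 304], [395, 310], [403, 307], [406, 312], [380, 317], [374, 325], [371, 324], [382, 346], [383, 339], [388, 339], [384, 350], [388, 357], [392, 356], [401, 368], [416, 368], [422, 365], [426, 353], [416, 339], [410, 307], [418, 304], [412, 299], [416, 295], [421, 297], [424, 285], [404, 285], [402, 294], [397, 285]])
```

>>> send_rows(
  commands="5 0.1 0.05 0.2 0;5 0 0 0.4 0;5 0 0 0.4 0;5 0 0 0.4 0;5 0 0 0.4 0;5 0 0 0.3 0;5 0 0 0 0;5 0 0 0 0",
)

```text
t: 25.83
tcp_pos: [0.611, -0.2844, 0.2071]
tool_rot: [0.722, 0.692, -0.0, -0.001]
force: [-0.7, -0.3, -2.6]
finger_gap: 0.093
gripper_force: 97.9
```

>>> send_rows(
  commands="5 0 0 0.1 0;5 0 0 0.08 0;5 0 0 0 0;5 0 0 0 0",
)

```text
t: 26.17
tcp_pos: [0.6113, -0.2846, 0.2045]
tool_rot: [0.722, 0.692, -0.0, 0.0]
force: [-0.2, 0.2, -3.1]
finger_gap: 0.089
gripper_force: 97.9
```

>>> send_rows(
  commands="5 0 0 0.07 0;5 0 0 0.07 0;5 0 0 0 0;5 0 0 0 0",
)

```text
t: 26.5
tcp_pos: [0.6113, -0.2847, 0.2016]
tool_rot: [0.722, 0.692, -0.0, 0.0]
force: [-0.5, -0.6, -3.9]
finger_gap: 0.084
gripper_force: 98.1
```

>>> send_rows(
  commands="5 0 0 0.05 0;5 0 0 0 0;5 0 0 0 0",
)

```text
t: 26.75
tcp_pos: [0.6114, -0.2847, 0.2013]
tool_rot: [0.722, 0.692, 0.0, 0.0]
force: [-0.5, 1.9, 0.9]
finger_gap: 0.084
gripper_force: 98.7
```

Contact comes at the height predicted, so the bar rests on the prong. I'll release gently and rise.

>>> send_rows(
  commands="8 0 0 0 0;9 0 0 0 0;10 0 0 0 0;10.5 0 0 0 0;11 0 0 0 0;12 0 0 0 0;14 0 0 0 0;18 0 0 0 0;22 0 0 0 0;26 0 0 0 0;26 0 0 0 0;26 0 0 0 0",
)

```text
t: 27.75
tcp_pos: [0.6113, -0.2845, 0.2005]
tool_rot: [0.722, 0.692, 0.0, -0.0]
force: [-0.7, 1.0, 0.3]
finger_gap: 0.303
gripper_force: 0.0
```

>>> send_rows(
  commands="26 0 0 -0.2 0;26 0 0 -0.4 0;26 0 0 -0.6 0;26 0 0 -1 0;26 0 0 -1 0;26 0 0 -1 0;26 0 0 -1 0;26 0 0 -1 0;26 0 0 -1 0;26 0.5 0 -0.5 0;26 1 0 0 0;26 1 0 0 0;26 1 0 0 0;26 1 0 0 0;26 1 0 0 0;26 1 0 0 0;26 0 0 0 0;26 0 0 0 0",
)

```text
t: 29.25
tcp_pos: [0.6167, -0.153, 0.3552]
tool_rot: [0.721, 0.693, 0.0, 0.0]
force: [-0.3, -0.2, 0.1]
finger_gap: 0.302
gripper_force: 0.0
```

Run:
```python
from h import *
a=snap('scene','s12.png');b=snap('side','d12.png')
st=readout.sense();print(st['tcp_pos'],st['force'],st['t'])
mid=np.array([.6101,-.3137,.205]);an=np.radians(-2.5);ty=np.array([np.cos(an),np.sin(an),0]);tx=np.array([-ty[1],ty[0],0])
for nm,x,y,z in [('bar-',0,-.06,.145),('bar+',0,.06,.145),('b--',-.032,-.06,0),('b+-',.032,-.06,0),('m--',-.032,-.06,.06),('m+-',.032,-.06,.06),('b-+',-.032,.06,0),('b++',.032,.06,0)]:
    P=mid+x*ty+y*tx+np.array([0,0,z-.14]);print(nm,proj(a,P).round(),proj(b,P).round())
def poly(s,box):
    g=cv2.cvtColor(s['pixels'],cv2.COLOR_RGB2HSV);u0,v0,u1,v1=box;k=((g[...,1]<60)&(g[...,2]>85)).astype(np.uint8);m=np.zeros_like(k);m[v0:v1,u0:u1]=k[v0:v1,u0:u1]
    cs,_=cv2.findContours(m,cv2.RETR_EXTERNAL,cv2.CHAIN_APPROX_NONE);return cv2.approxPolyDP(max(cs,key=cv2.contourArea),2,True)[:,0].tolist()
print(poly(a,(160,150,240,262)));print(poly(b,(340,290,450,400)))
```

```text
[ 0.61680323 -0.15481151  0.35488026] [-0.69726827 -0.50601317 -0.68121288] 29.35
bar- [178. 174.] [407. 326.]
bar+ [210. 189.] [384. 283.]
b-- [197. 222.] [385. 369.]
b+- [176. 232.] [411. 362.]
m-- [194. 201.] [388. 354.]
m+- [172. 211.] [415. 346.]
b-+ [228. 239.] [365. 327.]
b++ [206. 250.] [390. 321.]
[[209, 171], [205, 170], [206, 178], [200, 181], [177, 174], [177, 195], [174, 194], [176, 186], [169, 186], [174, 207], [172, 214], [182, 245], [181, 251], [169, 261], [206, 261], [198, 252], [183, 248], [184, 240], [180, 234], [182, 233], [175, 198], [190, 190], [198, 189], [204, 192], [209, 208], [206, 209], [195, 201], [188, 204], [184, 195], [179, 198], [184, 238], [207, 250], [226, 239], [225, 228], [228, 227], [239, 239], [239, 230], [222, 216], [223, 213], [220, 210], [213, 212], [211, 189], [205, 186], [211, 182]]
[[382, 290], [380, 304], [375, 303], [380, 310], [379, 315], [393, 311], [396, 313], [377, 319], [373, 311], [369, 311], [367, 322], [368, 319], [370, 321], [368, 330], [366, 328], [373, 342], [375, 335], [378, 338], [374, 344], [385, 368], [398, 365], [404, 369], [417, 368], [425, 360], [425, 349], [418, 340], [411, 338], [408, 333], [409, 324], [401, 310], [419, 304], [412, 299], [416, 296], [421, 297], [423, 290], [403, 290], [404, 296], [408, 299], [399, 303], [394, 300], [389, 290]]
```

The bottom corners at scene (207,250), (226,239) and side (385,368) are within 2 px of where a level hang should put them. I'll wait a second to check it is still and that the bystanders haven't moved.

>>> send_rows(
  commands="26 0 0 0 0;26 0 0 0 0;26 0 0 0 0;26 0 0 0 0;26 0 0 0 0;26 0 0 0 0;26 0 0 0 0;26 0 0 0 0;26 0 0 0 0;26 0 0 0 0;26 0 0 0 0;26 0 0 0 0",
)

```text
t: 30.35
tcp_pos: [0.6168, -0.1546, 0.3545]
tool_rot: [0.722, 0.692, 0.0, 0.0]
force: [-0.2, 0.1, 0.9]
finger_gap: 0.306
gripper_force: 0.0
```

Run:
```python
from h import *
a=snap('scene','s13.png')['pixels'].astype(int);b=snap('side','d13.png')['pixels'].astype(int)
print('still',np.abs(a-ld('s12.png')['pixels'])[165:260,165:235].mean(),np.abs(b-ld('d12.png')['pixels'])[300:380,360:430].mean())
s0=ld('side0.png')['pixels'].astype(int)
for n,(x,y,X,Y) in dict(turq=(140,185,210,240),screw=(305,180,370,210),jar=(285,305,315,342),tape=(295,272,325,298),bearing=(260,270,288,294),wrench=(325,365,358,445),canA=(405,245,432,285),canB=(360,185,388,240)).items(): print(n,np.abs(b-s0)[y:Y,x:X].mean().round(1))
print(sign_off())
```

```text
still 1.0612531328320802 1.9905357142857143
turq 14.5
screw 18.4
jar 7.7
tape 11.2
bearing 18.3
wrench 10.0
canA 10.0
canB 31.2
the job is handed in; nothing more can be done
None
```

The basket was stood upright and released, then hung by its handle's top bar at the middle of the tall stand's prong, and the job was handed in at about 30 s. It looked level (corners within 2 px of prediction) and still over the last second. That the bystanders stayed put is not confirmed: the image comparison I ran just before handing in showed differences at all of them, and I did not separate shadows and the arm in view from real movement.

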